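# Seat the mould and hold the funnel boom out to its pouring mark

## Robot

A 6-joint arm with a two-finger parallel gripper is mounted at the origin on the work surface; the furniture and walls round the work are solid. World frame = base frame: x ahead of the robot, y to its left, z up, the work surface at z = 0. Lengths are in mm, angles in rad, forces in N, time in s.
With the tool pointing down it reaches from about 375 to 900 mm from the base axis. Payload 3.1 kg.
Tool frame: the origin (TCP) lies at the very end of the fingers, on their centre line; the grasp point (between the pads) lies 19 mm behind it; z points along the fingers, y is the direction in which the jaws open and shut (so a half turn about z gives the same grasp; the last joint's range is limited). The gripper opens to 85 mm and grips with 20 to 120 N. Pads are 22 mm wide; open, the fingers measure 114 mm over their backs; the gripper's body (76 mm by 85 mm) begins 54 mm behind the grasp point. The pads swing forward as they close: fully open they stand 13 mm farther back than shut.
Start: joints at [1.062, 0.527, 1.433, -0, 1.181, -0.178], TCP at [202.367, 591.307, 231.31] pointing down, gripper open.
Joint ranges: [-3.08, 3.08], [-0.75, 2.2], [0.22, 2.44], [-1.43, 4.57], [0, 2.65], [-2.85, 2.85]. Speed limits (rad/s): [2.79, 2.79, 3.14, 3.14, 3.14, 3.14].

## Interface

Orientations are given as a 3x3 rotation matrix whose columns are the frame's x, y, z axes.
In Python, from station import env, optics, workorder, models gives the robot as it stands. The module is installed in compiled form; this text tells all that it offers.
- The arm moves only by the tool play_rows, never from a script. Its argument "deltas" is one flat list of numbers, 6 for each row, row after row: the shift along the tool's x, y, z in mm, then the turn, a rotation vector about the tool's x, y, z in rad. A call has 1 to 5 rows; each row is the pose to reach, as a shift and turn from the pose commanded when the call began, along the tool's axes at that moment; what a row does not reach only later rows make up. A row lasts 1/12 s, in which the tool goes at most 41.7 mm and 7.16 degrees, less where a joint would pass 70% of its speed; a pose out of reach is approached as far as the arm can. A call with a gripper value outside its range is refused whole. "gripper" is the gripper command: -1 is fully open, 1 is shut, values between are in proportion, set as the call begins (left out, the last holds). The fingers move at their own pace and stop on an object; "newtons" is the grip in N (left out, the last holds). Time passes only in rows, so rows that repeat a pose let the fingers close. It gives the time, the measured TCP pose, the force and the opening at its end, in the units of the state.
- env.observe(): the state, without advancing time (a new reading comes with each control period).
- optics.read_camera(name): name is "side" or "top"; returns the picture (400x640x3 uint8, red, green, blue); there is no depth.
- optics.camera_model(name): a dict with "vertical_fov" (degrees; the focal length in pixels is half the picture's height over the tangent of half this angle, whatever the lens; pixels are square), "cx", "cy" (the principal point, pixels), "extrinsics" (4x4, takes a point from world to camera coordinates). Camera axes: x right, y down, z forward; pixel columns grow to the right and rows downward; lengths in mm; the calibration is good to about 2 mm. A picture is of the moment at which its call begins. camera_model takes no time and is no camera call.
- workorder.job_done(): hands the job in, once; it reports no verdict.
Trained networks look in the newest picture that a camera, given by its name, has taken for a name from the list of things; names that differ only in an ending like _2 or _b are one class to them, and where a whole thing is asked for, a point or a joint stands for the part that bears it (a point fixed in the world has none). Each returns a list of dicts, best first, with "conf" (0 to 1); they miss things now and then, are a little off and sometimes report something else, mostly with a low value. They report only what shows in the picture. A call takes as long as a camera call. They do not tell look-alikes from the thing itself.
- models.boxes_of(camera, query): "box" ([centre column, centre row, width, height] in pixels, round what is visible of it).
The state is a dict: "t": time; "qpos": joint angles; "joint_velocities": joint speeds; "tau": joint torques, N m; "eef_pos": TCP position; "tcp_rot": TCP orientation; "force": force on the tool from outside, world axes, zero at the start; "ft_torque": the same for the moment, N m; "width": finger opening in mm.
Only numpy, scipy, OpenCV 4.12 (cv2) and the standard library are available. Lean on these libraries where they do the work, as an engineer would, in place of code of your own. Each camera call takes 0.05 s, during which the arm holds its last target. There are 200 camera calls.

## Task

Get the casting stand ready for a pour: set the loose aluminium cup mould down on the stand's seat so that both pegs go through its flange and it sits flat, and let go of it. Then squeeze the latch button on the grip of the funnel boom, draw the boom out of its sleeve until the third long line of its scale (120 mm) is level with the mouth of the sleeve, and finish while still gripping it there, at rest, because its spring pulls it back when it is let go. Leave the pigment bottle, the sanding block and the spray bottle where they stand.

Things in the scene. Friction and masses are not known exactly. Their poses are not given: they have to be found in the camera images.
- stand: Casting stand, fixed. Origin on the table amid its 112 x 490 mm base plate (top at 16 mm); z up; the boom draws out along its -y. At y = +145 mm a 40 mm square post carries a level square sleeve along y (30 x 26 mm outside, y = +60 to +230 mm, axis 168 mm above the table; black bezel at its mouth; spring drum, 48 mm across, at its far end). Highest point: the grip head, 198 mm.
- seat (a point): Centre of the top of the mould seat: a 64 x 104 mm aluminium pad, 22 mm above the table, at y = -180 mm of the stand; axes as the stand. Two steel pegs stand on it at y = +35 and -35 mm from this point: 10 mm across, 20 mm high, tapering to 3 mm above the first 12 mm. The mould sits here, holes over the pegs, underside on the pad, either way round.
- sleeve_mouth (a point): Middle of the top edge of the bar at the sleeve's open mouth, the reading edge of the scale: y = +60 mm, 176 mm above the table; axes as the stand.
- boom (a joint): How far the boom is drawn out of the sleeve, m: 0 parked and latched (start), 0.145 end stop, 0.120 when the third long line is at the mouth. Slides level along -y of the stand. A spring pulls it in with 3 N when parked, 5 N at 0.120. With the button out, the latch stops it after 1 to 2 mm. Moving mass about 0.4 kg.
- release (a joint): Latch button on the grip, travel in m: 0 out, 0.006 fully pressed; free of the latch beyond 0.005. It is pressed along +x of the stand, 5 N to start and 10 N fully in, and springs back. It travels with the boom.
- boom_grip (a point): Grip point, in the black grip head; moves with the boom; axes as the stand; 180 mm above the table. Head: 44 mm long (y), from 156 to 198 mm above the table; far face 19 mm along +x from here. The button faces it on the -x side (27 mm long, 25 high): its face is 25 mm from here when out, 19 in. Pinching the head from above across x (44 mm, closing to 38) presses it. Below is clear air.
- third_line (a point): Middle of the third long line on top of the bar (20 mm wide, 2.2 mm thick, black): lies inside the sleeve, 120 mm behind the mouth, while parked. The bar is 20 mm wide and 16 mm high, with long lines right across it at 40, 80 and 120 mm and short ones halfway between.
- spout (a point): Lower end of the spout of the orange funnel held in a ring at the boom's end, 70 mm along -y from the grip point, 100 mm above the table. Funnel 73 mm across at its upper rim, which is 178 mm above the table. At 0.120 the spout is over the middle of the seat, 16 mm above the seated mould.
- mould: Loose open cup mould of bare aluminium, about 0.35 kg. Origin in the middle of its underside, z up. Flange 56 mm (x) by 96 mm (y), 12 mm thick, with two 13 mm holes through it at y = +35 and -35 mm; on it a round cup, 52 mm across (53 at the rim), 6 mm wall, rim 62 mm above the underside. Grip the cup across x, above the flange.
- pigment_bottle: Bystander: small red plastic bottle, 38 mm wide, 99 mm high; origin under its centre.
- sanding_block: Bystander: cork sanding block, 49 x 76 x 28 mm; origin under its centre.
- spray_bottle: Bystander: white bottle with a pink cap, 52 mm wide, 165 mm high; origin under its centre.
Things that resemble listed ones, but are neither listed nor needed, are in the scene too. Leave any orange look-alike of the mould alone.

How it is judged (in metres and radians):
On the way, in this order (a step that is already met when the one before it is completed fails the run):
1. the mould is seated on the pegs, flat on the pad, and let go, with the boom still parked (horizontal distance between mould and seat below 0.004 m and z of mould in the frame of seat below 0.002 m and angle between the y axis of mould and the y axis of seat, either way round below 0.08 rad and angle between mould's own z axis and vertical below 0.04 rad and contact force between the fingers and mould below 0.1 N and value of joint boom below 0.01 m), for 0.2 s.
2. the latch button is pressed in (value of joint release above 0.005 m and value of joint boom below 0.03 m), for 0.1 s.
At the end, for the whole second after the job is handed in: The boom is held by the fingers at its grip head, at rest at 120 mm (within 5 mm) on the scale; the mould sits flat on the seat (underside within 2 mm of the pad, centre within 4 mm, turned less than 0.08 rad from the pegs) and is not touched (value of joint boom between 0.115 and 0.125 m and velocity of joint boom between -0.01 and 0.01 m/s and contact force between the fingers and anything else above 3 N and distance between the grasp point and boom_grip below 0.04 m and contact force between the fingers and mould below 0.1 N and horizontal distance between mould and seat below 0.004 m and z of mould in the frame of seat below 0.002 m and angle between the y axis of mould and the y axis of seat, either way round below 0.08 rad and angle between mould's own z axis and vertical below 0.04 rad); the arm keeps its last pose, push and grip.
It fails at once if the pigment bottle is moved more than 30 mm (distance of pigment_bottle from where it was at the start of the episode above 0.03 m).
It fails at once if the sanding block is moved more than 30 mm (distance of sanding_block from where it was at the start of the episode above 0.03 m).
It fails at once if the spray bottle is moved more than 30 mm (distance of spray_bottle from where it was at the start of the episode above 0.03 m).
It also fails if it takes over 58 s, if anything falls off the work surface, if the arm or the gripper's body presses on something with over 40 N, if the wrist force passes 120 N, or if a joint passes its speed limit or range.

## Working session

There is one attempt and no reset: what is moved stays moved. The work goes in short steps, Python scripts to look and compute and a tool call to move; the robot and the scene stay as the last step left them, time stands still between calls to the robot, and variables do not carry over. Pictures are saved under pics/ and viewed, about 8 in all and at most 12, crops included, and the job is handed in when it is done.

Besides the shell and the picture viewer there is one more tool, called after ">>>" in YAML: its name, and indented under it one key for each argument. play_rows: Moves the arm, as the interface text tells. Its arguments: {"type":"object","properties":{"deltas":{"type":"array"},"gripper":{"type":"number"},"newtons":{"type":"number"}},"required":["deltas"]}

```bash
mkdir -p pics
cat > h.py <<'E'
import numpy as np, cv2
from station import env, optics, workorder, models
def cam(n):
    m=optics.camera_model(n); f=200/np.tan(np.radians(m["vertical_fov"])/2)
    return f,m["cx"],m["cy"],np.array(m["extrinsics"])
def proj(n,P):
    f,cx,cy,E=cam(n); p=np.atleast_2d(P)@E[:3,:3].T+E[:3,3]
    return np.c_[f*p[:,0]/p[:,2]+cx,f*p[:,1]/p[:,2]+cy]
def back(n,uv,z):
    f,cx,cy,E=cam(n); uv=np.atleast_2d(uv).astype(float); R=E[:3,:3]; c=-R.T@E[:3,3]
    d=np.c_[(uv[:,0]-cx)/f,(uv[:,1]-cy)/f,np.ones(len(uv))]@R
    return c+d*((z-c[2])/d[:,2])[:,None]
def snap(n,name,crop=None,s=1):
    im=optics.read_camera(n)
    if crop: a,b,c,d=crop; o=im[b:d,a:c]
    else: o=im
    cv2.imwrite("pics/"+name,cv2.cvtColor(cv2.resize(o,None,fx=s,fy=s,interpolation=cv2.INTER_CUBIC),cv2.COLOR_RGB2BGR)); return im
E
python3 - <<'E'
from h import *
np.set_printoptions(suppress=True,precision=3)
for n in("top","side"):
    print(n,optics.camera_model(n)); snap(n,n+"0.png",s=1.25)
    for q in("stand","mould","boom_grip","release","pigment_bottle","sanding_block","spray_bottle","spout"):
        print(q,[(np.round(d["box"]).tolist(),round(d["conf"],2)) for d in models.boxes_of(n,q)[:3]])
s=env.observe();print(s["t"],s["eef_pos"],s["tcp_rot"],s["width"])
E
```

```text
top {'vertical_fov': 42.772993868038185, 'cx': 324.70718775831483, 'cy': 197.57690247200057, 'extrinsics': array([[   0.011,   -1.   ,   -0.016,    3.543],
       [  -0.992,   -0.009,   -0.122,  407.149],
       [   0.122,    0.017,   -0.992, 1697.323],
       [   0.   ,    0.   ,    0.   ,    1.   ]])}
stand [([303.0, 184.0, 157.0, 43.0], 0.95)]
mould [([453.0, 187.0, 26.0, 31.0], 0.63), ([407.0, 175.0, 27.0, 29.0], 0.58)]
boom_grip [([314.0, 176.0, 53.0, 23.0], 0.63)]
release []
pigment_bottle [([213.0, 227.0, 10.0, 10.0], 0.53)]
sanding_block [([414.0, 219.0, 23.0, 16.0], 0.86)]
spray_bottle [([207.0, 192.0, 24.0, 20.0], 0.69)]
spout [([316.0, 175.0, 50.0, 24.0], 0.82)]
side {'vertical_fov': 56.4017469854585, 'cx': 319.10236668953837, 'cy': 199.9537348452546, 'extrinsics': array([[   0.924,   -0.382,   -0.02 , -351.817],
       [  -0.224,   -0.498,   -0.838,  189.556],
       [   0.31 ,    0.778,   -0.546,  995.762],
       [   0.   ,    0.   ,    0.   ,    1.   ]])}
stand [([343.0, 202.0, 92.0, 138.0], 0.97)]
mould [([400.0, 281.0, 39.0, 46.0], 0.78), ([423.0, 334.0, 52.0, 41.0], 0.55)]
boom_grip [([341.0, 179.0, 35.0, 39.0], 0.88)]
release [([342.0, 203.0, 92.0, 143.0], 0.75), ([351.0, 309.0, 35.0, 37.0], 0.37)]
pigment_bottle [([262.0, 174.0, 10.0, 24.0], 0.45)]
sanding_block [([350.0, 308.0, 37.0, 38.0], 0.68)]
spray_bottle [([289.0, 156.0, 17.0, 39.0], 0.84)]
spout [([341.0, 180.0, 36.0, 42.0], 0.79)]
0.9 [202.376 591.309 231.342] [[-0.946  0.324  0.   ]
 [ 0.324  0.946  0.   ]
 [ 0.     0.    -1.   ]] 85.39351541701784
```

View pics/top0.png

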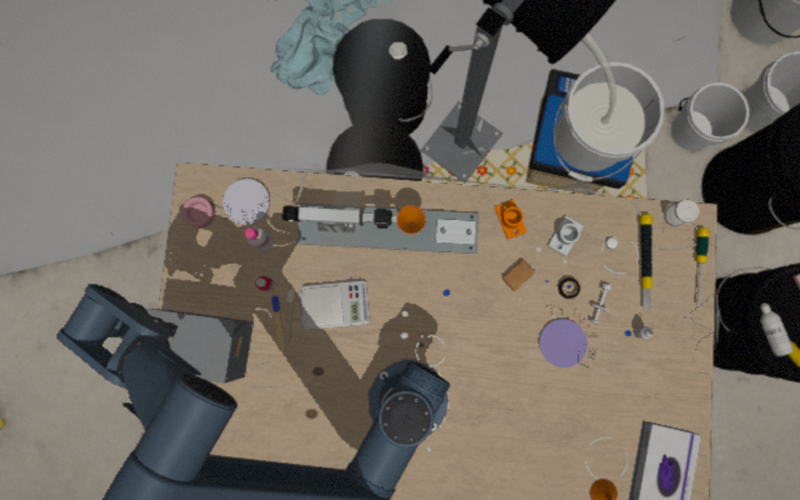

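View pics/side0.png

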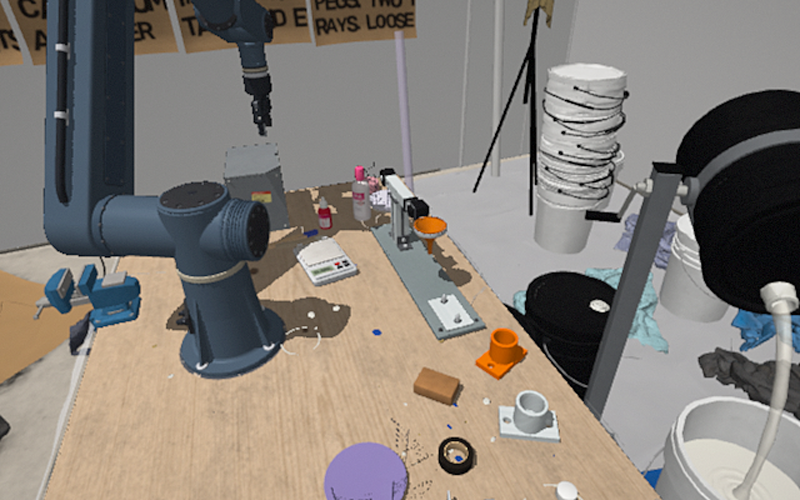

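Candidates for the mould, in pixels of the 640x400 top picture:
- Orange cup at (408,174). This is the look-alike to leave alone.
- Bare aluminium cup at (454,188). This fits "bare aluminium", so I'm confirming it enlarged.

Run:
```python
from h import *
np.set_printoptions(suppress=True,precision=1)
snap("top","topc.png",(220,150,480,215),3)
a=cv2.imread("pics/topc.png")
im=snap("top","t2.png",(340,155,480,215),5.6); b=cv2.imread("pics/t2.png")
im=snap("side","s2.png",(370,300,470,360),5.6); c=cv2.imread("pics/s2.png")[:,:]
W=784;p=lambda i:cv2.copyMakeBorder(i,0,0,0,max(0,W-i.shape[1]),cv2.BORDER_CONSTANT)[:, :W]
o=np.vstack([p(b),cv2.resize(p(c),None,fx=1,fy=.0+1)[:250]]);cv2.imwrite("pics/c.png",o);print(o.shape)
snap("side","s3.png",(290,130,460,360),2.6)
```

```text
(586, 784, 3)
```

View pics/c.png

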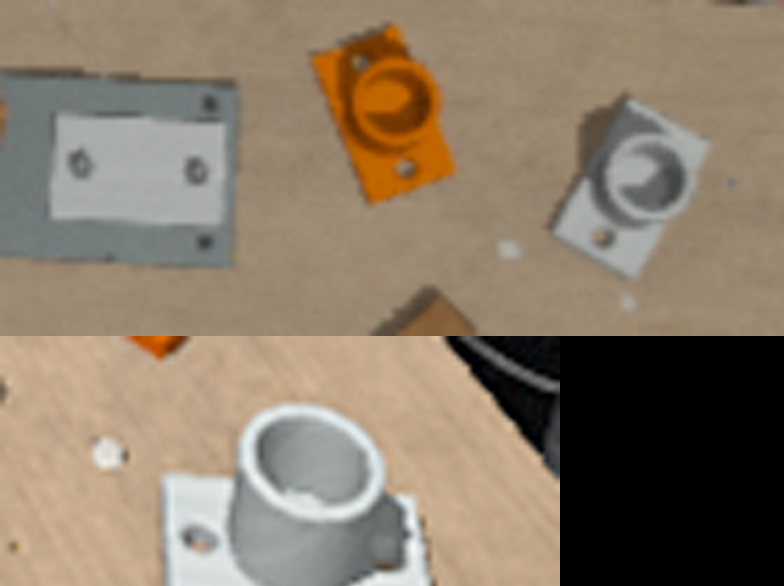

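View pics/s3.png

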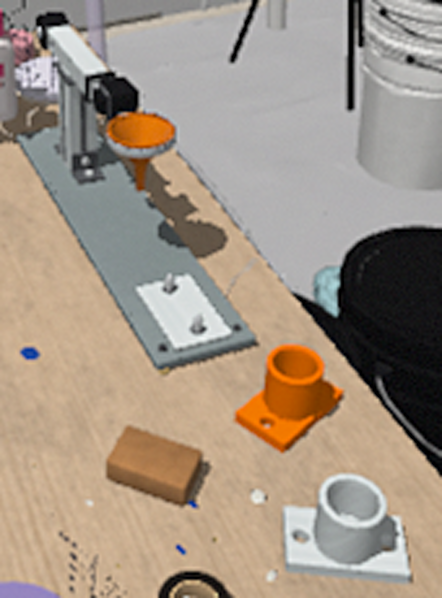

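```bash
cat > loc.py <<'E'
from h import *
np.set_printoptions(suppress=True,precision=2)
def c(uv,s,o): return (np.array(uv,float)+.5)/s-.5+np.array(o)
t=lambda uv:c(uv,5.6,(340,155)); sd=lambda uv:c(uv,2.6,(290,130))
def rep(l,P):
    ctr=P[:4].mean(0); L=(P[[1,2]]-P[[0,3]]).mean(0); S=(P[[3,2]]-P[[0,1]]).mean(0)
    print(l,ctr,np.hypot(*L[:2]),np.degrees(np.arctan2(L[1],L[0])),np.hypot(*S[:2]),np.degrees(np.arctan2(S[1],S[0])))
rep("pad top",back("top",t([(55,113),(226,122),(222,226),(50,219)]),22))
rep("pad side",back("side",sd([(192,275),(235,330),(178,349),(137,288)]),22))
rep("mould top",back("top",t([(627,97),(710,146),(634,278),(551,232)]),12))
rep("mould side",back("side",sd([(285,507),(405,515),(409,570),(286,566)]),12))
print("rim",back("top",t([(649,178)]),62),back("side",sd([(353,502)]),62))
print("plate",back("top",t([(237,82),(232,268)]),16))
print("orange rim",back("top",t([(396,101)]),62))
for n in("top","side"):
  im=optics.read_camera(n)
  h=cv2.cvtColor(im,cv2.COLOR_RGB2HSV)
  m=((h[...,1]<45)&(h[...,2]>125)).astype(np.uint8)
  k,lab,st,ce=cv2.connectedComponentsWithStats(m)
  for i in range(1,k):
    if 150<st[i,4]<5000 and 250<ce[i,0]<500: print(n,st[i],ce[i])
E
python3 loc.py
```

```text
pad top [ 451.8  -125.86   22.  ] 103.61983196425082 -92.22271828664147 64.21820005460931 177.65313365690767
pad side [ 452.31 -128.08   22.  ] 100.55170186702253 -91.75357535677526 65.90936908427632 178.9354745266361
mould top [ 444.67 -424.38   12.  ] 57.197496016636194 -120.05124362462651 94.81133185313784 149.96233723011008
mould side [ 444.45 -425.56   12.  ] 97.97435517640236 -26.739373455253787 55.62248893756176 -123.37056879929254
rim [[ 443.53 -423.64   62.  ]] [[ 441.48 -427.99   62.  ]]
plate [[ 507.24 -186.2    16.  ]
 [ 393.3  -182.86   16.  ]]
orange rim [[ 488.27 -275.61   62.  ]]
top [ 328   40   49   79 1484] [354.48  75.34]
top [239 166  48  13 504] [262.54 171.72]
top [439 173  28  32 346] [452.53 189.8 ]
top [348 175  34  27 671] [364.52 186.81]
top [ 240  225   56   38 1580] [267.84 243.17]
side [282 145  13  33 238] [288.63 159.76]
side [ 297  163   91  107 2920] [341.72 226.51]
side [ 237  189   49   39 1065] [259.17 207.7 ]
side [ 399  312   49   43 1404] [421.8  335.05]
side [435 385  31  15 262] [451.89 392.27]
```

The enlarged crops show the aluminium mould at about (455,187) in the top view, with its flange, two holes and cup clear. The orange cup at (410,173) is the look-alike. The pad with its two pegs is at about (365,186). Both cameras agree on positions to about 2 mm: seat (452,-127) with yaw about -2.1°, mould (444.5,-425) with its long axis at about -30°. Next I move over to the mould.

```bash
cat >> h.py <<'E'
def rel(pos0,psi0,pos,psi):
    "deltas in tool-down frame (jaw yaw psi deg) -> x,y,z mm, turn z rad"
    d=np.subtract(pos,pos0); a=np.radians(psi0); y=np.array([np.cos(a),np.sin(a)]); x=np.array([-y[1],y[0]])
    return np.round([d[:2]@x,d[:2]@y,-d[2],-np.radians(psi-psi0)],3)
def here():
    s=env.observe(); R=np.array(s["tcp_rot"]); return np.array(s["eef_pos"]),np.degrees(np.arctan2(R[1,1],R[0,1])),s
E
python3 - <<'E'
from h import *
np.set_printoptions(suppress=True,precision=3)
p,a,s=here();print(p,a,s["t"])
for w in [((330,460,270),66),((430,290,280),62),((460,95,280),60),((475,-105,280),60),((465,-300,270),60),((444.5,-425,150),60.5)]:
    print(rel(p,a,*w)); p,a=w
E
```

```text
[202.351 591.307 231.323] 71.10292204460914 1.2
[-163.295  -82.888  -38.677    0.089]
[-160.5   -114.629  -10.       0.07 ]
[-118.035 -158.091    0.       0.035]
[-112.99  -165.705    0.      -0.   ]
[ -88.84  -173.875   10.      -0.   ]
[ -44.746 -118.503  120.      -0.009]
```

>>> play_rows:
  deltas: [-33, -17, -8, 0, 0, 0.018, -66, -33, -16, 0, 0, 0.036, -98, -50, -23, 0, 0, 0.054, -131, -66, -31, 0, 0, 0.072, -163, -83, -39, 0, 0, 0.089]
  gripper: -1

```text
t: 1.62
eef_pos: [330.7, 458.8, 270.7]
tcp_rot: [[-0.913, 0.407, 0.0], [0.407, 0.913, 0.0], [-0.0, 0.0, -1.0]]
force: [0.8, 0.4, -0.6]
width: 85.7
```

>>> play_rows:
  deltas: [-32, -23, -2, 0, 0, 0.014, -64, -46, -4, 0, 0, 0.028, -96, -69, -6, 0, 0, 0.042, -128, -92, -8, 0, 0, 0.056, -160, -115, -10, 0, 0, 0.07]

```text
t: 2.03
eef_pos: [429.8, 288.2, 280.7]
tcp_rot: [[-0.883, 0.47, 0.001], [0.47, 0.883, 0.0], [-0.0, 0.0, -1.0]]
force: [0.6, -0.2, 0.2]
width: 85.2
```

>>> play_rows:
  deltas: [-24, -32, 0, 0, 0, 0.007, -47, -63, 0, 0, 0, 0.014, -71, -95, 0, 0, 0, 0.021, -94, -126, 0, 0, 0, 0.028, -118, -158, 0, 0, 0, 0.035]

```text
t: 2.45
eef_pos: [459.0, 93.2, 280.6]
tcp_rot: [[-0.866, 0.5, 0.001], [0.5, 0.866, 0.0], [-0.001, 0.0, -1.0]]
force: [0.2, -1.0, 0.7]
width: 85.1
```

>>> play_rows:
  deltas: [-23, -33, 0, 0, 0, 0, -45, -66, 0, 0, 0, 0, -68, -99, 0, 0, 0, 0, -90, -133, 0, 0, 0, 0, -113, -166, 0, 0, 0, 0]

```text
t: 2.87
eef_pos: [473.6, -107.3, 280.6]
tcp_rot: [[-0.866, 0.5, 0.0], [0.5, 0.866, -0.0], [-0.0, 0.0, -1.0]]
force: [0.4, -0.3, -0.3]
width: 85.2
```

>>> play_rows:
  deltas: [-18, -35, 2, 0, 0, 0, -36, -70, 4, 0, 0, 0, -53, -104, 6, 0, 0, 0, -71, -139, 8, 0, 0, 0, -89, -174, 10, 0, 0, 0]

```text
t: 3.28
eef_pos: [463.5, -302.4, 270.4]
tcp_rot: [[-0.866, 0.5, 0.0], [0.5, 0.866, -0.0], [-0.0, 0.0, -1.0]]
force: [0.7, -0.1, -0.4]
width: 85.8
```

Run:
```python
from h import *
np.set_printoptions(suppress=True,precision=3)
p,a,s=here();print(p,a,s["t"],s["qpos"])
print(rel(p,a,(444.5,-425,130),60.5))
```

```text
[ 463.491 -302.445  270.381] 59.96802866693108 3.2833 [-0.78   0.386  1.567  0.     1.188 -1.827]
[ -44.895 -115.606  140.381   -0.009]
```

>>> play_rows:
  deltas: [-9, -23, 28, 0, 0, 0, -18, -46, 56, 0, 0, 0, -27, -69, 84, 0, 0, -0.009, -36, -92, 112, 0, 0, -0.009, -45, -115.6, 140.4, 0, 0, -0.009]

```text
t: 3.7
eef_pos: [444.9, -424.4, 128.8]
tcp_rot: [[-0.87, 0.492, 0.0], [0.492, 0.87, -0.0], [-0.001, -0.0, -1.0]]
force: [-0.3, 0.1, 0.2]
width: 85.3
```

Run:
```python
from h import *
p,a,s=here();print(p,a,s["force"]); snap("side","s4.png",(340,240,500,400),3.5)
```

```text
[ 444.85370254 -424.41580395  128.77362097] 60.495328374195914 [-0.33449881  0.07422439  0.17952079]
```

View pics/s4.png

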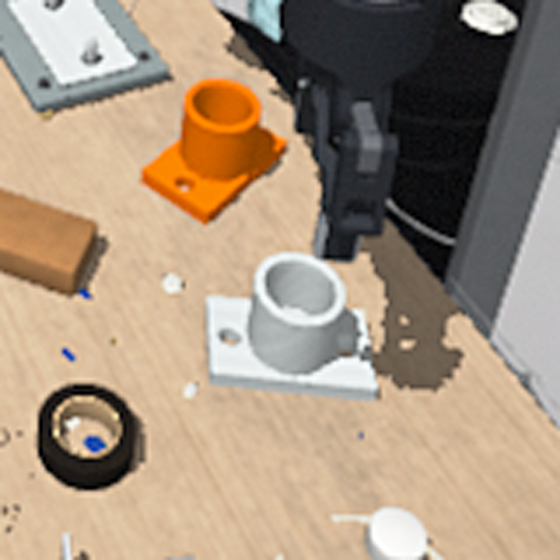

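The gripper hangs above the aluminium mould at crop (345,240), with the cup at crop (300,310). The descent is clear.

>>> play_rows:
  deltas: [0, 0, 25, 0, 0, 0, 0, 0, 50, 0, 0, 0, 0, 0, 75, 0, 0, 0, 0, 0, 96, 0, 0, 0, 0, 0, 106, 0, 0, 0]

```text
t: 4.17
eef_pos: [444.1, -421.8, 21.2]
tcp_rot: [[-0.87, 0.493, -0.003], [0.493, 0.87, 0.004], [0.004, 0.002, -1.0]]
force: [-0.9, 0.0, -0.5]
width: 85.2
```

>>> play_rows:
  deltas: [0, 0, 0, 0, 0, 0, 0, 0, 0, 0, 0, 0, 0, 0, 0, 0, 0, 0, 0, 0, 0, 0, 0, 0, 0, 0, 0, 0, 0, 0]
  gripper: 1
  newtons: 40

```text
t: 4.58
eef_pos: [445.9, -424.1, 25.5]
tcp_rot: [[-0.87, 0.492, 0.002], [0.492, 0.87, -0.003], [-0.003, -0.001, -1.0]]
force: [-0.5, -0.7, 1.3]
width: 50.8
```

>>> play_rows:
  deltas: [0, 0, 0, 0, 0, 0, 0, 0, 0, 0, 0, 0, 0, 0, 0, 0, 0, 0, 0, 0, 0, 0, 0, 0]

```text
t: 4.92
eef_pos: [445.8, -424.2, 25.4]
tcp_rot: [[-0.87, 0.492, 0.002], [0.492, 0.87, -0.002], [-0.003, -0.001, -1.0]]
force: [-0.5, -0.7, 6.4]
width: 50.8
```

>>> play_rows:
  deltas: [0, 0, -20, 0, 0, 0, 0, 0, -50, 0, 0, 0, 0, 0, -80, 0, 0, 0, 0, 0, -110, 0, 0, 0, 0, 0, -130, 0, 0, 0]

```text
t: 5.33
eef_pos: [445.3, -423.0, 156.1]
tcp_rot: [[-0.87, 0.492, 0.001], [0.492, 0.87, -0.001], [-0.001, -0.0, -1.0]]
force: [0.6, -1.0, -2.8]
width: 50.8
```

Run:
```python
from h import *
np.set_printoptions(suppress=True,precision=3)
p,a,s=here();print(p,a,s["force"],s["width"]); snap("side","s5.png",(340,160,500,360),2.6);snap("top","t5.png",(380,130,500,230),3)
a1=cv2.imread("pics/s5.png");b=cv2.imread("pics/t5.png");o=np.zeros((520,776,3),np.uint8);o[:a1.shape[0],:a1.shape[1]]=a1[:520];o[:300,416:]=b[:300,:360];cv2.imwrite("pics/c5.png",o)
q=((452,-127,p[2]),-2.1);print(rel(p,a,*q))
```

```text
[ 445.303 -423.044  156.064] 60.51083389494014 [ 0.594 -1.002 -2.751] 50.76770490596426
[139.901 260.988  -0.      1.093]
```

View pics/c5.png

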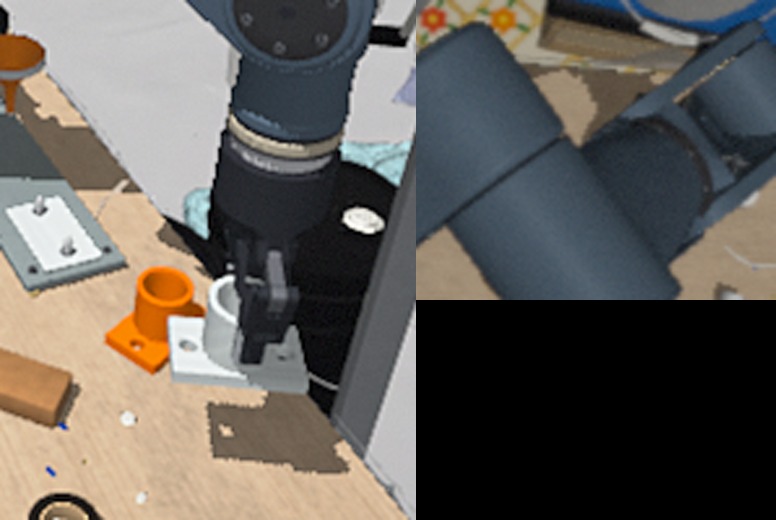

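>>> play_rows:
  deltas: [14, 26, 0, 0, 0, 0.12, 28, 52, 0, 0, 0, 0.24, 42, 78, 0, 0, 0, 0.36, 56, 104, 0, 0, 0, 0.48, 70, 130, 0, 0, 0, 0.6]

```text
t: 5.85
eef_pos: [446.6, -272.9, 151.7]
tcp_rot: [[-0.434, 0.901, -0.003], [0.901, 0.434, 0.003], [0.005, -0.002, -1.0]]
force: [-0.0, -0.1, -3.8]
width: 50.6
```

Run:
```python
from h import *
np.set_printoptions(suppress=True,precision=3)
p,a,s=here();print(p,a,s["t"]); print(rel(p,a,(452,-127,156),-2.1))
```

```text
[ 446.615 -272.897  151.734] 25.751065408103067 5.85
[129.069  68.237  -4.266   0.486]
```

>>> play_rows:
  deltas: [26, 14, 0, 0, 0, 0.1, 52, 27, 0, 0, 0, 0.2, 78, 41, 0, 0, 0, 0.3, 104, 55, 0, 0, 0, 0.4, 129, 68, 0, 0, 0, 0.486]

```text
t: 6.27
eef_pos: [450.7, -127.3, 152.1]
tcp_rot: [[0.035, 0.999, -0.004], [0.999, -0.035, 0.002], [0.002, -0.004, -1.0]]
force: [0.5, -0.1, -3.2]
width: 50.9
```

>>> play_rows:
  deltas: [0, 0, 20, 0, 0, 0, 0, 0, 40, 0, 0, 0, 0, 0, 60, 0, 0, 0, 0, 0, 75, 0, 0, 0, 0, 0, 75, 0, 0, 0]

```text
t: 6.68
eef_pos: [449.3, -127.8, 75.2]
tcp_rot: [[0.03, 1.0, -0.008], [1.0, -0.03, 0.005], [0.004, -0.008, -1.0]]
force: [-0.5, 1.1, -2.8]
width: 51.3
```

>>> play_rows:
  deltas: [0, 0, 0, 0, 0, 0, 0, 0, 0, 0, 0, 0]

```text
t: 6.85
eef_pos: [452.1, -129.6, 78.6]
tcp_rot: [[0.03, 1.0, -0.001], [1.0, -0.03, 0.001], [0.001, -0.001, -1.0]]
force: [-0.4, -0.5, -2.6]
width: 50.8
```

Run:
```python
from h import *
np.set_printoptions(suppress=True,precision=3)
p,a,s=here();print(p,a,s["t"],s["force"]); snap("side","s6.png",(335,210,405,280),8)
print(rel(p,a,(452,-127,79),-2.1))
```

```text
[ 452.143 -129.589   78.638] -1.7260734641538826 6.85 [-0.362 -0.472 -2.62 ]
[ 2.583 -0.221 -0.362  0.007]
```

View pics/s6.png

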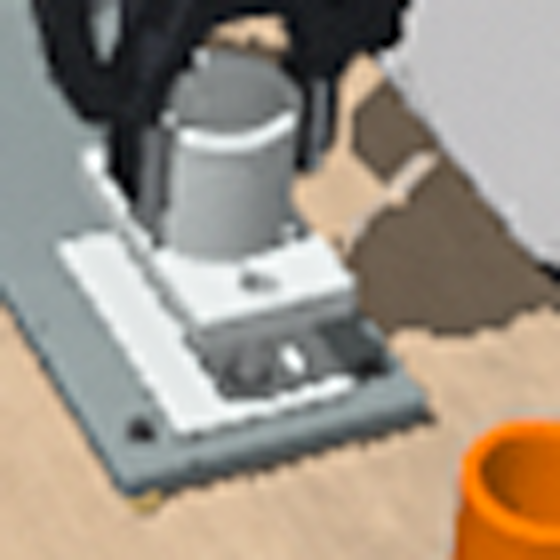

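Run:
```python
from h import *
np.set_printoptions(suppress=True,precision=1)
def pt(c,yaw,l,z): 
    a=np.radians(yaw);R=np.array([[np.cos(a),-np.sin(a)],[np.sin(a),np.cos(a)]]);return np.r_[np.array(c)+R@l,z]
f=lambda P:(proj("side",P)-[335,210]+.5)*8-.5
m=[pt((452.1,-129.6),-1.7,l,z) for l,z in [((-28,-48),65.2),((28,-48),65.2),((-28,48),65.2),((0,-35),65.2),((-28,-48),53.2),((28,-48),53.2)]]
print("mould pred",f(m).tolist())
q=[pt((452,-127),-2.1,l,z) for l,z in [((-32,-52),22),((-32,52),22),((0,-35),42),((0,-35),22)]]
print("pad pred",f(q).tolist())
P=lambda uv,z:back("side",(np.array(uv)+.5)/8-.5+[335,210],z)
print(P([(195,328),(355,283),(92,153),(258,280)],65.2)-np.array(m)[:4]); print(P([(180,430),(63,245)],22)-np.array(q)[:2])
```

```text
mould pred [[204.7381510302921, 325.0153415409918], [360.3866220188984, 282.36425658729695], [82.0044596498642, 155.01943717416134], [264.78632175617486, 279.36067675707886], [203.22775425459713, 353.50568244431724], [357.8566073113684, 310.67193254577546]]
pad pred [[188.42662156911592, 431.6666251261081], [62.08979535258186, 243.57483644272565], [256.44106400923283, 329.16667580327976], [253.4516908166861, 374.8331246061962]]
[[-3.5 -0.   0. ]
 [-1.8  0.4  0. ]
 [ 3.6 -0.4 -0. ]
 [-2.2  0.6  0. ]]
[[-2.2  1.8  0. ]
 [-0.  -0.8  0. ]]
```

```bash
cat > edge.py <<'E'
from h import *
from scipy.ndimage import map_coordinates
def pt(c,yaw,l,z): 
    a=np.radians(yaw);R=np.array([[np.cos(a),-np.sin(a)],[np.sin(a),np.cos(a)]]);return np.r_[np.array(c)+R@l,z]
def fit(img,n,c,yaw,l0,l1,z,k=15,w=3.0,sign=None):
    "scan across the projected edge; return dx,dy world-plane offsets at both ends' normals"
    out=[]
    for t in np.linspace(.04,.96,k):
        l=np.array(l0)*(1-t)+np.array(l1)*t; P=pt(c,yaw,l,z); e=np.subtract(l1,l0); nn=np.array([e[1],-e[0]])/np.hypot(*e)
        s=np.arange(-9,9.01,.25); Q=np.array([pt(c,yaw,l+nn*x,z) for x in s]); uv=proj(n,Q)
        v=map_coordinates(img,[uv[:,1],uv[:,0]],order=1); g=np.gradient(cv2.GaussianBlur(v.reshape(1,-1).astype(np.float32),(0,0),4).ravel())
        g=g*(sign or 1) if sign else abs(g); i=g.argmax(); out.append((t,s[i],g[i]))
    return np.array(out)
E
python3 - <<'E'
from edge import *
np.set_printoptions(suppress=True,precision=1,linewidth=200)
im=cv2.cvtColor(optics.read_camera("side"),cv2.COLOR_RGB2GRAY).astype(float)
M=(452.1,-129.6);S=(452,-127)
for nm,c,y,l0,l1,z in [("flange left",M,-1.7,(-28,-48),(-28,48),65.2),("flange front top",M,-1.7,(-28,-48),(28,-48),65.2),("flange front bot",M,-1.7,(-28,-48),(28,-48),53.2),("pad left",S,-2.1,(-32,-52),(-32,52),22),("pad front",S,-2.1,(-32,-52),(32,-52),22),("plate left",S,-2.1,(-56,-65),(-56,60),16),("plate front",S,-2.1,(-56,-65),(56,-65),16)]:
    o=fit(im,"side",c,y,l0,l1,z); print(nm); print(o[:,1]); print(o[:,2])
E
```

```text
flange left
[-7.2 -0.8 -7.8 -1.8 -7.5 -1.2 -7.5  3.   1.5  4.   4.5  4.8  4.   6.   6.5]
[ 3.4  3.4  4.2  3.2  4.8  3.5  4.7  5.4  4.8  9.2  9.2  9.8 11.2 11.7  9.9]
flange front top
[-1.8 -0.2  0.2 -1.2  0.   0.2 -0.8  0.5  0.5 -0.8  0.5 -0.2 -0.8  0.  -2.8]
[3.9 4.5 4.2 4.1 4.6 3.9 4.1 5.  4.7 4.1 4.3 3.9 3.5 3.8 4.6]
flange front bot
[-4.8  5.5 -0.8 -1.   2.  -0.5  7.   6.  -7.8  0.5 -1.  -0.2  1.  -0.8 -1. ]
[1.3 1.6 1.2 0.8 0.9 1.4 3.5 3.9 0.8 1.  2.1 2.4 3.  2.5 2.6]
pad left
[-3.2 -2.8 -2.5 -2.5 -2.5 -3.5 -2.  -3.2 -2.2 -3.2 -2.  -3.  -2.5 -3.2 -2.5]
[4.1 5.2 4.5 4.  3.8 4.1 3.9 4.  4.1 4.2 4.2 4.1 4.  4.  4.3]
pad front
[ 0.   0.8  0.2  1.5  0.2 -6.8 -5.8 -4.8 -5.5 -4.8  1.2 -5.5  0.8 -6.5 -5.8]
[5.6 3.7 5.3 4.4 4.9 6.4 7.1 6.5 6.  7.  6.6 6.8 5.7 6.2 3.9]
plate left
[-6.8 -6.2 -6.5 -6.8 -6.5 -6.2 -6.  -6.8 -6.2 -6.8 -6.2 -6.  -5.8 -5.5 -5.2]
[5.1 4.6 4.1 3.9 4.1 4.9 4.3 4.  3.9 4.5 4.2 4.1 4.1 3.6 2.9]
plate front
[-3.8  6.5  6.2  5.2  6.2  6.8  6.2  6.2  6.8  6.2  7.5  7.2  7.   6.   6. ]
[3.  5.  5.3 5.6 3.9 4.9 5.2 4.8 5.  5.8 3.5 4.7 4.9 4.8 1.5]
```

Run:
```python
from edge import *
im=snap("side","s7.png",(342,224,382,264),14)
a=cv2.imread("pics/s7.png"); 
f=lambda P:((proj("side",P)-[342,224]+.5)*14-.5)
for y,col in((-1.7,(0,0,255)),(-5,(255,0,0))):
    q=f([pt((452.1,-129.6),y,l,65.2) for l in [(-28,48),(-28,-48),(28,-48)]]); cv2.polylines(a,[q.round().astype(int)],False,col,1)
cv2.imwrite("pics/s7o.png",a)
```

```text
(no output)
```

View pics/s7o.png

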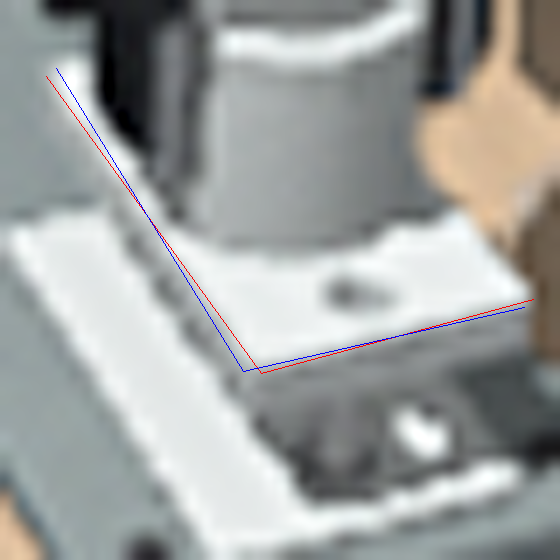

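The flange is turned about 2° clockwise of the pad. I'll correct the yaw by +1.7° and y by +3 mm, then lower while watching the force.

>>> play_rows:
  deltas: [3.2, 0, 0, 0, 0, -0.03, 3.2, 0, 6, 0, 0, -0.03, 3.2, 0, 10, 0, 0, -0.03, 3.2, 0, 13, 0, 0, -0.03, 3.2, 0, 13, 0, 0, -0.03]

```text
t: 7.42
eef_pos: [452.1, -126.3, 65.2]
tcp_rot: [[0.0, 1.0, -0.001], [1.0, 0.0, 0.001], [0.001, -0.001, -1.0]]
force: [0.4, 0.7, -2.7]
width: 51.0
```

>>> play_rows:
  deltas: [0, 0, 2, 0, 0, 0, 0, 0, 4, 0, 0, 0, 0, 0, 6, 0, 0, 0, 0, 0, 6, 0, 0, 0]

```text
t: 7.75
eef_pos: [452.2, -126.4, 59.5]
tcp_rot: [[0.0, 1.0, -0.001], [1.0, -0.0, 0.0], [0.0, -0.001, -1.0]]
force: [-0.2, 0.8, -2.0]
width: 51.0
```

>>> play_rows:
  deltas: [0, 0, 2, 0, 0, 0, 0, 0, 4, 0, 0, 0, 0, 0, 6, 0, 0, 0, 0, 0, 6, 0, 0, 0]

```text
t: 8.08
eef_pos: [452.0, -126.4, 53.5]
tcp_rot: [[0.0, 1.0, -0.001], [1.0, -0.0, 0.0], [0.0, -0.001, -1.0]]
force: [-1.5, 0.1, -4.1]
width: 51.2
```

>>> play_rows:
  deltas: [0, 0, 2, 0, 0, 0, 0, 0, 4, 0, 0, 0, 0, 0, 5, 0, 0, 0, 0, 0, 5, 0, 0, 0]

```text
t: 8.42
eef_pos: [452.0, -126.4, 48.6]
tcp_rot: [[-0.0, 1.0, -0.001], [1.0, 0.0, 0.0], [0.0, -0.001, -1.0]]
force: [-2.4, -1.0, -2.8]
width: 50.8
```

>>> play_rows:
  deltas: [0, 0, 1, 0, 0, 0, 0, 0, 2, 0, 0, 0, 0, 0, 2, 0, 0, 0]

```text
t: 8.67
eef_pos: [452.0, -126.3, 47.4]
tcp_rot: [[-0.0, 1.0, -0.001], [1.0, 0.0, 0.0], [0.0, -0.001, -1.0]]
force: [-4.5, -1.3, 4.1]
width: 50.8
```

>>> play_rows:
  deltas: [0, 0, 0.5, 0, 0, 0, 0, 0, 1, 0, 0, 0, 0, 0, 1, 0, 0, 0]

```text
t: 8.92
eef_pos: [452.0, -126.3, 47.3]
tcp_rot: [[-0.0, 1.0, -0.0], [1.0, 0.0, -0.0], [-0.0, -0.0, -1.0]]
force: [-6.2, 0.6, 13.6]
width: 51.2
```

Contact at TCP 47.3 mm matches the height of a seated mould. Releasing and lifting clear.

>>> play_rows:
  deltas: [0, 0, -1, 0, 0, 0, 0, 0, -1, 0, 0, 0, 0, 0, -1, 0, 0, 0, 0, 0, -1, 0, 0, 0, 0, 0, -1, 0, 0, 0]
  gripper: -1

```text
t: 9.33
eef_pos: [453.1, -126.7, 46.9]
tcp_rot: [[-0.0, 1.0, 0.001], [1.0, 0.0, -0.0], [-0.0, 0.001, -1.0]]
force: [0.4, 0.8, 0.7]
width: 85.6
```

>>> play_rows:
  deltas: [0, 0, -15, 0, 0, 0, 0, 0, -35, 0, 0, 0, 0, 0, -60, 0, 0, 0, 0, 0, -90, 0, 0, 0, 0, 0, -120, 0, 0, 0]

```text
t: 9.75
eef_pos: [452.1, -126.2, 167.6]
tcp_rot: [[-0.0, 1.0, -0.001], [1.0, 0.0, 0.001], [0.001, -0.001, -1.0]]
force: [0.3, -0.3, -0.9]
width: 85.3
```

>>> play_rows:
  deltas: [0, -8, -40, 0, 0, 0, 0, -16, -80, 0, 0, 0, 0, -24, -110, 0, 0, 0, 0, -24, -110, 0, 0, 0]

```text
t: 10.08
eef_pos: [430.6, -128.0, 282.6]
tcp_rot: [[-0.0, 1.0, 0.01], [1.0, 0.0, -0.006], [-0.006, 0.01, -1.0]]
force: [0.8, -0.3, 0.0]
width: 85.4
```

Run:
```python
from edge import *
np.set_printoptions(suppress=True,precision=1,linewidth=200)
p,a,s=here();print(p,a,s["t"],s["force"])
snap("side","s8.png",(320,140,410,280),4); snap("top","t8.png",(220,145,400,215),3)
A=cv2.imread("pics/s8.png");B=cv2.imread("pics/t8.png");print(A.shape,B.shape)
cv2.imwrite("pics/c8.png",np.hstack([A[:560],cv2.copyMakeBorder(B,0,560-B.shape[0],0,0,cv2.BORDER_CONSTANT)])[:, :800])
print([(np.round(d["box"],1).tolist(),d["conf"]) for n in("top","side") for d in models.boxes_of(n,"boom_grip")])
S=(452,-126.5);y=-2.1;a=np.radians(y)
P=[pt(S,y,(0,190+d),z) for d in(-22,22) for z in (198,)]
print(proj("top",P),proj("side",P))
```

```text
[ 430.6 -128.   282.6] 0.008495150917917022 10.0833 [ 0.8 -0.3  0. ]
(560, 360, 3) (210, 540, 3)
[([314.3, 175.7, 50.6, 22.8], 0.74), ([341.9, 180.6, 36.0, 40.1], 0.67), ([342.9, 203.7, 100.1, 139.9], 0.43), ([351.9, 308.6, 38.6, 35.4], 0.33)]
[[312.9 173.9]
 [298.5 173.3]] [[337.3 165. ]
 [331.5 158.6]]
```

View pics/c8.png

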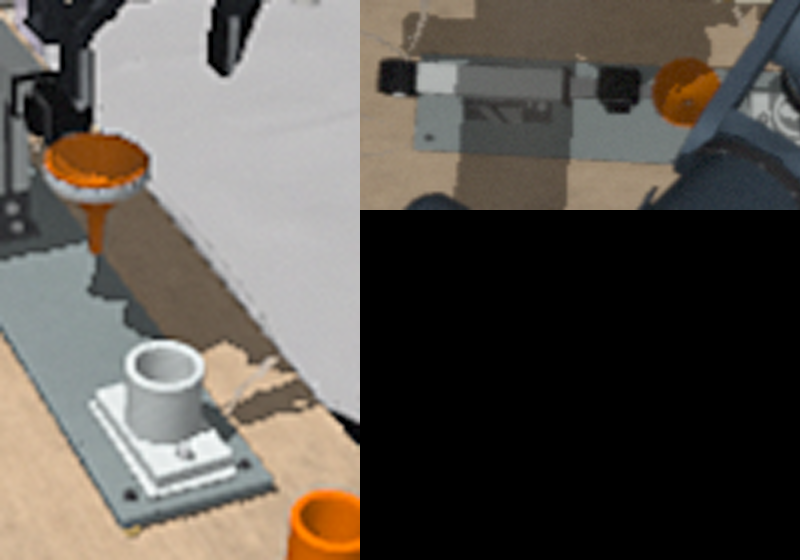

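The mould sits flat with a peg showing through its near hole at crop (185,450). In the top view the head spans columns 299–313, row 175, within about 2 mm of my model. Next I go to the grip head.

Run:
```python
from h import *
np.set_printoptions(suppress=True,precision=2)
p,a,s=here();print(p,a,s["t"])
print(back("top",[(306.3,175)],198),back("top",[(299.3,167.7),(313.3,182.3)],198))
print(rel(p,a,(459,63.4,282),-2.1))
# orange funnel centre in top
im=optics.read_camera("top");h=cv2.cvtColor(im,cv2.COLOR_RGB2HSV);m=((h[...,0]<16)&(h[...,1]>170)).astype(np.uint8);m[:,:310]=0;m[:,350:]=0
k,l,st,ce=cv2.connectedComponentsWithStats(m)
for i in range(1,k):
    if st[i,4]>60: print(st[i],ce[i],back("top",[ce[i]],178))
```

```text
[ 427.9  -126.08  275.8 ] 0.0012554561858476073 10.2833
[[454.67  61.42 198.  ]] [[477.09  83.17 198.  ]
 [432.33  39.76 198.  ]]
[189.47  31.1   -6.2    0.04]
[318 164  22  23 238] [327.02 174.62] [[459.74  -1.48 178.  ]]
```

>>> play_rows:
  deltas: [38, 6, -3, 0, 0, 0.02, 76, 12, -6, 0, 0, 0.04, 114, 19, -6, 0, 0, 0.037, 152, 25, -6, 0, 0, 0.037, 188.5, 31, -6, 0, 0, 0.037]

```text
t: 10.75
eef_pos: [458.9, 63.9, 281.1]
tcp_rot: [[0.037, 0.999, -0.004], [0.999, -0.037, 0.001], [0.0, -0.004, -1.0]]
force: [1.5, -0.4, 0.3]
width: 85.5
```

>>> play_rows:
  deltas: [0, 0, 0, 0, 0, 0, 0, 0, 20, 0, 0, 0, 0, 0, 45, 0, 0, 0, 0, 0, 65, 0, 0, 0, 0, 0, 65, 0, 0, 0]

```text
t: 11.17
eef_pos: [455.9, 62.0, 213.2]
tcp_rot: [[0.037, 0.999, -0.012], [0.999, -0.037, 0.001], [0.001, -0.012, -1.0]]
force: [-0.2, 0.4, -0.5]
width: 85.7
```

Run:
```python
from h import *
np.set_printoptions(suppress=True,precision=2)
p,a,s=here();print(p,a,s["t"],s["force"],s["width"])
print(rel(p,a,(459,62.5,161),-2.1))
snap("side","s9.png",(290,110,390,210),5.5)
```

```text
[455.9   62.03 213.21] -2.1084781339738266 11.1667 [-0.15  0.45 -0.54] 85.65094341009426
[ 0.59  3.08 52.21 -0.  ]
```

View pics/s9.png

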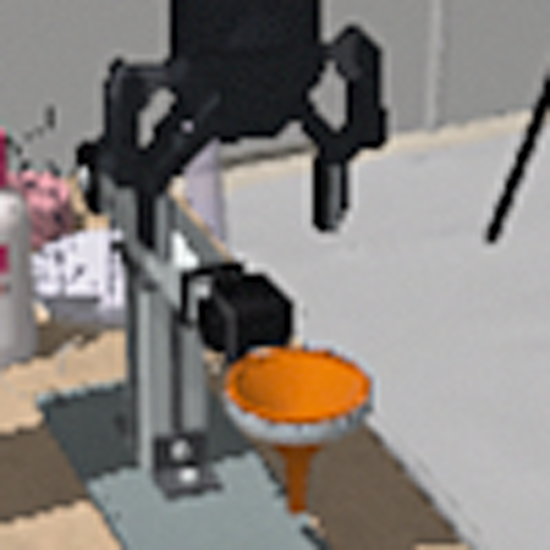

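The open fingers, at crop columns 150 and 330, straddle the head at columns 205–295. Lowering and pinching.

>>> play_rows:
  deltas: [0, 0, 0, 0, 0, 0, 0, 0, 15, 0, 0, 0, 0, 0, 35, 0, 0, 0, 0, 0, 54, 0, 0, 0, 0, 0, 54, 0, 0, 0]

```text
t: 11.63
eef_pos: [458.5, 61.7, 162.5]
tcp_rot: [[0.038, 0.999, -0.004], [0.999, -0.038, 0.0], [0.0, -0.004, -1.0]]
force: [0.2, -0.6, -0.1]
width: 85.9
```

>>> play_rows:
  deltas: [0, 0, 0, 0, 0, 0, 0, 0, 0, 0, 0, 0, 0, 0, 0, 0, 0, 0, 0, 0, 0, 0, 0, 0, 0, 0, 0, 0, 0, 0]
  gripper: 1
  newtons: 60

```text
t: 12.05
eef_pos: [460.5, 61.9, 165.6]
tcp_rot: [[0.037, 0.999, 0.003], [0.999, -0.037, -0.0], [-0.0, 0.003, -1.0]]
force: [1.0, 0.7, 7.0]
width: 37.0
```

>>> play_rows:
  deltas: [0, 0, 0, 0, 0, 0, 0, 0, 0, 0, 0, 0, 0, 0, 0, 0, 0, 0, 0, 0, 0, 0, 0, 0, 0, 0, 0, 0, 0, 0]

```text
t: 12.47
eef_pos: [460.5, 61.9, 165.6]
tcp_rot: [[0.037, 0.999, 0.002], [0.999, -0.037, -0.0], [-0.0, 0.002, -1.0]]
force: [1.4, -0.1, 7.7]
width: 36.8
```

>>> play_rows:
  deltas: [-2, 0, 0, 0, 0, 0, -5, 0, 0, 0, 0, 0, -10, 0, 0, 0, 0, 0, -15, 0, 0, 0, 0, 0, -20, 0, 0, 0, 0, 0]

```text
t: 12.88
eef_pos: [459.5, 42.8, 165.6]
tcp_rot: [[0.038, 0.999, 0.002], [0.999, -0.038, 0.002], [0.002, 0.002, -1.0]]
force: [0.7, 3.9, 7.8]
width: 37.1
```

>>> play_rows:
  deltas: [-8, 0, 0, 0, 0, 0, -16, 0, 0, 0, 0, 0, -24, 0, 0, 0, 0, 0, -32, 0, 0, 0, 0, 0, -40, 0, 0, 0, 0, 0]

```text
t: 13.3
eef_pos: [457.6, 2.8, 165.6]
tcp_rot: [[0.038, 0.999, 0.001], [0.999, -0.038, 0.002], [0.002, 0.001, -1.0]]
force: [-0.7, 5.6, 9.1]
width: 37.1
```

>>> play_rows:
  deltas: [-10, 0, 0, 0, 0, 0, -20, 0, 0, 0, 0, 0, -30, 0, 0, 0, 0, 0, -40, 0, 0, 0, 0, 0, -48, 0, 0, 0, 0, 0]

```text
t: 13.72
eef_pos: [455.3, -45.1, 165.6]
tcp_rot: [[0.038, 0.999, 0.0], [0.999, -0.038, 0.002], [0.002, 0.0, -1.0]]
force: [-0.8, 6.8, 10.8]
width: 37.1
```

>>> play_rows:
  deltas: [-4, 0, 0, 0, 0, 0, -8, 0, 0, 0, 0, 0, -11, 0, 0, 0, 0, 0, -12, 0, 0, 0, 0, 0, -12, 0, 0, 0, 0, 0]

```text
t: 14.13
eef_pos: [454.7, -57.1, 165.6]
tcp_rot: [[0.038, 0.999, -0.0], [0.999, -0.038, 0.001], [0.001, -0.0, -1.0]]
force: [-1.5, 4.8, 10.1]
width: 36.5
```

>>> play_rows:
  deltas: [0, 0, 0, 0, 0, 0, 0, 0, 0, 0, 0, 0, 0, 0, 0, 0, 0, 0]

```text
t: 14.38
eef_pos: [454.7, -56.9, 165.6]
tcp_rot: [[0.037, 0.999, -0.0], [0.999, -0.037, 0.002], [0.001, -0.0, -1.0]]
force: [-1.8, 4.7, 10.2]
width: 36.9
```

Run:
```python
from edge import *
np.set_printoptions(suppress=True,precision=2)
p,a,s=here();print(p,a,s["t"],s["force"],s["width"])
snap("top","t10.png",(280,150,340,195),9);snap("side","s10.png",(290,110,400,270),3.2)
A=cv2.imread("pics/t10.png");B=cv2.imread("pics/s10.png");print(A.shape,B.shape)
B=cv2.resize(B,None,fx=.7,fy=.7);o=np.zeros((max(405,B.shape[0]),540+B.shape[1],3),np.uint8);o[:405,:540]=A;o[:B.shape[0],540:]=B;cv2.imwrite("pics/c10.png",o)
S=(452,-126.5)
for z,nm in((176,"bar"),(181,"sleeve top")): print(nm,((proj("top",[pt(S,-2.1,(x,240),z) for x in(-10,10)])-[280,150]+.5)*9-.5))
```

```text
[454.66 -56.86 165.63] -2.1475963772234437 14.3833 [-1.84  4.65 10.22] 36.94488072669372
(405, 540, 3) (512, 352, 3)
bar [[ 91.85 249.53]
 [ 95.09 192.2 ]]
sleeve top [[ 90.62 247.17]
 [ 93.87 189.67]]
```

View pics/c10.png

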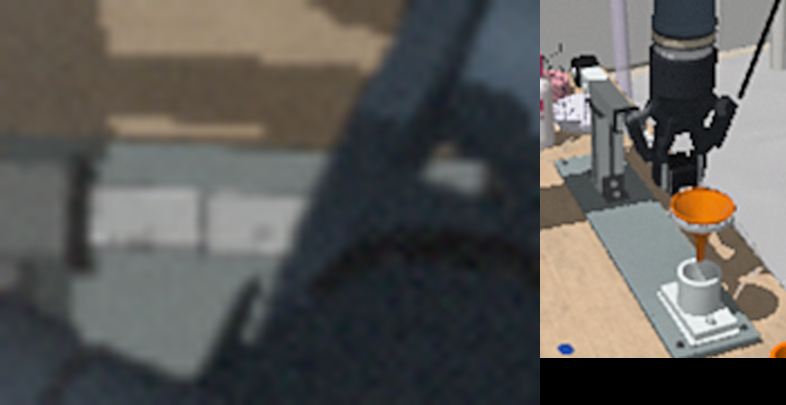

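Run:
```python
from edge import *
np.set_printoptions(suppress=True,precision=0,linewidth=220)
from scipy.ndimage import map_coordinates
im=np.mean([cv2.cvtColor(optics.read_camera("top"),cv2.COLOR_RGB2GRAY).astype(float) for _ in range(4)],0)
S=(452,-126.5);s=np.arange(-14,60,1.)
v=np.mean([map_coordinates(im,proj("top",[pt(S,-2.1,(x,240-d),176) for d in s])[:,::-1].T,order=1) for x in(-5,0,3,6)],0)
print(np.c_[s,v].T)
```

```text
[[-14. -13. -12. -11. -10.  -9.  -8.  -7.  -6.  -5.  -4.  -3.  -2.  -1.   0.   1.   2.   3.   4.   5.   6.   7.   8.   9.  10.  11.  12.  13.  14.  15.  16.  17.  18.  19.  20.  21.  22.  23.  24.  25.  26.  27.  28.
   29.  30.  31.  32.  33.  34.  35.  36.  37.  38.  39.  40.  41.  42.  43.  44.  45.  46.  47.  48.  49.  50.  51.  52.  53.  54.  55.  56.  57.  58.  59.]
 [ 99.  99.  95.  86.  76.  67.  59.  52.  46.  53.  60.  69.  91. 114. 137. 146. 152. 158. 159. 158. 157. 157. 158. 158. 158. 157. 156. 155. 154. 153. 152. 152. 152. 153. 154. 157. 159. 159. 160. 161. 161. 161. 161.
  160. 160. 160. 159. 157. 156. 147. 135. 123. 125. 134. 144. 150. 154. 158. 160. 160. 161. 161. 161. 160. 160. 160. 160. 159. 158. 156. 154. 154. 154. 154.]]
```

The 80 mm line reads 39–40 mm from the mouth, so the boom is at about 119–120 mm. Tool travel gives 118.9 mm. I'll nudge it 1 mm outward.

>>> play_rows:
  deltas: [-0.5, 0, 0, 0, 0, 0, -1, 0, 0, 0, 0, 0, -1, 0, 0, 0, 0, 0, -1, 0, 0, 0, 0, 0, -1, 0, 0, 0, 0, 0]

```text
t: 15.1
eef_pos: [454.6, -57.7, 165.6]
tcp_rot: [[0.037, 0.999, -0.0], [0.999, -0.037, 0.002], [0.002, -0.0, -1.0]]
force: [-1.8, 4.8, 10.5]
width: 37.0
```

>>> play_rows:
  deltas: [0, 0, 0, 0, 0, 0, 0, 0, 0, 0, 0, 0, 0, 0, 0, 0, 0, 0]

```text
t: 15.35
eef_pos: [454.6, -57.7, 165.6]
tcp_rot: [[0.037, 0.999, -0.0], [0.999, -0.037, 0.002], [0.002, -0.0, -1.0]]
force: [-2.0, 4.1, 10.3]
width: 37.1
```

Run:
```python
from edge import *
p,a,s=here();print(p,s["t"],s["force"],s["width"],np.abs(s["joint_velocities"]).max())
snap("side","s11.png",(320,170,400,270),6)
```

```text
[454.64403426 -57.73778995 165.63870522] 15.35 [-1.99763664  4.09939936 10.31523766] 37.14994112104026 0.0019500594518582484
```

View pics/s11.png

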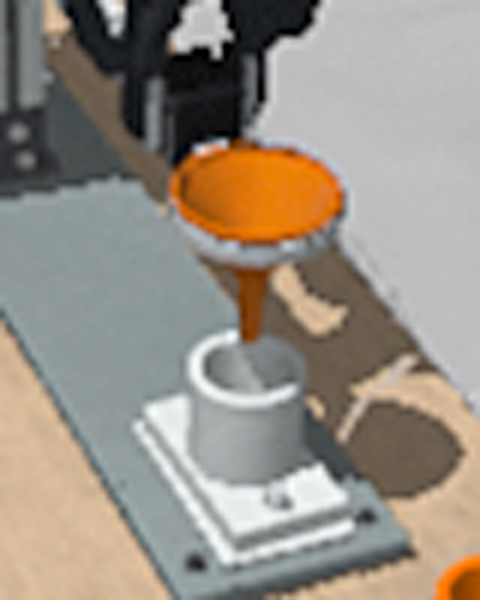

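The mould sits flat with a peg in its near hole at crop (278,495), and the spout at (250,335) is over the cup. The head is gripped and at rest, so I'm handing in.

```bash
python3 -c "
from h import *
print(workorder.job_done())"
```

```text
the job is handed in; nothing more can be done
None
```

The aluminium mould is on the pegs and let go, and the boom is drawn out to about 120 mm with the arm still gripping it there. I handed the job in at about 15.4 s of the 58 s; no verdict was reported.

- **Mould:** It touched down at the expected height, and the last picture shows it flat on the pad with the near peg in its hole. The fingers are well clear of it.
- **Latch and boom:** The fingers closed to 37 mm on the grip head, which means the button is fully in, and the boom came out without catching. Tool travel is 119.7 mm. Before the last 1 mm nudge outward, the scale read about 119 to 120 mm in the top view. The arm is at rest, with the boom's spring pulling about 4 N.
- **Bystanders:** I kept away from the pigment bottle, sanding block, spray bottle and the orange look-alike. I did not measure them again at the end.

**Checks that disagreed:**
- The two cameras differed by about 2 mm on positions.
- The side view put the held mould's yaw about 2° off the top view. I corrected 1.7° before lowering it, and it went onto the pegs with only a few newtons of side force.
- The third line merges with the black edge of the sleeve mouth in the top view, so I read the scale from the 80 mm line instead.

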